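Set the crucibles to warm under cover

TASK

Stand every porcelain crucible upright on the dark warming plate, wholly on it, put an aluminium cover on each so that it sits seated and level on the rim, and push the white exhaust sleeve fully down over the spigot at the end of the station. Only when all of that is in place, swing the heat lever all the way over to on (away from the robot). Leave the other things on the bench where they are, and if anything gets knocked out of place, put it right before you finish.

Things in the scene. Friction and masses are not known exactly. Their poses are not given: they have to be found in the camera images.
- station: white low housing of the warming station, fixed to the bench, 140 (its x) by 440 (its y) by 30 high; origin at the centre of its underside. Its flat top carries, from +y to -y: the exhaust spigot, the dark steel warming plate in the middle, the lever
- plate_mid (a point): centre of the dark steel warming plate, at its surface (30 above the bench, flush with the housing); the plate is 110 along the station's x and 290 along its y; axes as the station's
- spigot_foot (a point): centre of the foot of the grey upright exhaust spigot, 185 from plate_mid along the station's +y, level with the plate surface; the spigot is 36 in diameter and 45 tall, its top 9 tapering to 24; z points up its axis
- heat_lever (a joint): heat lever at the station's -y end, rad: 0 = off, leaning to the station's -x (towards the robot); 1.0 = fully on, leaning to +x. Starts at 0 to 0.12. It swings about an axis along the station's y, 52 above the bench and over the midline of the station (station x = 0), 80 from the ball; light, and stays where it is left
- heat_lever_tip (a point): centre of the lever's black ball (diameter 26), 185 from the plate's centre towards the station's -y; its height is about 122 above the bench at off and at on, 132 midway; it travels 77 along the station's x
- crucible1: open white porcelain crucible, a straight round cup, outer diameter 60, inner diameter 52, height 75, floor 5 thick; origin at the centre of its underside, z up along its axis. Starts upright on the bench; there are two or three of them (an absent one reads None)
- crucible1_rim (a point): centre of the mouth of crucible1, at rim height, 75 above its origin
- crucible2: open white porcelain crucible, a straight round cup, outer diameter 60, inner diameter 52, height 75, floor 5 thick; origin at the centre of its underside, z up along its axis. Starts upright on the bench; there are two or three of them (an absent one reads None)
- crucible2_rim (a point): centre of the mouth of crucible2, at rim height, 75 above its origin
- crucible3: open white porcelain crucible, a straight round cup, outer diameter 60, inner diameter 52, height 75, floor 5 thick; origin at the centre of its underside, z up along its axis. Starts upright on the bench; there are two or three of them (an absent one reads None)
- crucible3_rim (a point): centre of the mouth of crucible3, at rim height, 75 above its origin
- cover1: round aluminium cover: disc of diameter 72, 6 thick, under it a locating plug of diameter 45, 5 deep, and on top an upright cylindrical grip knob of diameter 18, 26 tall (37 tall overall); origin at the centre of the plug's underside, z up. Starts right way up on the bench. All three covers are alike and fit any crucible; all are always present, so one may be spare and can stay on the bench
- cover1_seat (a point): centre of the underside of the disc of cover1 (the face that rests on the rim), 5 above its origin; axes as the cover's
- cover2: round aluminium cover: disc of diameter 72, 6 thick, under it a locating plug of diameter 45, 5 deep, and on top an upright cylindrical grip knob of diameter 18, 26 tall (37 tall overall); origin at the centre of the plug's underside, z up. Starts right way up on the bench. All three covers are alike and fit any crucible; all are always present, so one may be spare and can stay on the bench
- cover2_seat (a point): centre of the underside of the disc of cover2 (the face that rests on the rim), 5 above its origin; axes as the cover's
- cover3: round aluminium cover: disc of diameter 72, 6 thick, under it a locating plug of diameter 45, 5 deep, and on top an upright cylindrical grip knob of diameter 18, 26 tall (37 tall overall); origin at the centre of the plug's underside, z up. Starts right way up on the bench. All three covers are alike and fit any crucible; all are always present, so one may be spare and can stay on the bench
- cover3_seat (a point): centre of the underside of the disc of cover3 (the face that rests on the rim), 5 above its origin; axes as the cover's
- sleeve: rigid white plastic exhaust sleeve, a plain tube open at both ends, outer diameter 48, inner diameter 40, 80 long; origin at the centre of its lower end, z along its axis. Starts standing upright on the bench
- amber_bottle: bystander: amber glass bottle with blue cap, diameter 64, about 150 tall; origin at the centre of its underside
- beaker: bystander: clear glass beaker, diameter 76, 100 tall, larger than the crucibles; origin at the centre of its underside
- paper_roll: bystander: standing paper roll, diameter 68, 60 tall, at the robot's right; origin at the centre of its underside
- marker: bystander: white marker pen, diameter 14, 120 long, lying flat at the left; origin under its middle, x along it
Not all that is in view belongs to the job. What is shaped like the cover3 but green or purple is not meant.

How it is judged:
By the outcome, as a careful person would: the job done as asked, in the order asked, and still so for the second after the job is handed in, with the robot touching nothing.
Of crucible1, crucible2, crucible3 only 2 to 3 are there at a start; the rules pass over those that are not, and their reading is None.
At some moment in a run one of crucible1, crucible2, crucible3, cover1, cover2, cover3, sleeve may be knocked a few centimetres aside while the robot is not near it.
Once in a run the grip may slacken for a moment while it holds something.
It also fails if it takes over 210 s, if anything falls off the work surface, if the arm or the gripper's body presses on something with over 40 N, if the wrist force passes 120 N, or if a joint passes its speed limit or range.

ROBOT

A 7-joint arm with a two-finger parallel gripper is mounted at the origin on the work surface. World frame = base frame: x ahead of the robot, y to its left, z up, the work surface at z = 0. Lengths are in m, angles in rad, forces in N, time in s.
With the tool pointing down it reaches from about 0.425 to 1.025 m from the base axis. Payload 9.4 kg.
Tool frame: the origin (TCP) lies at the very end of the fingers, on their centre line; the grasp point (between the pads) lies 19 mm behind it; z points along the fingers, y is the line along which they close (so a half turn about z gives the same grasp; the last joint's range is limited). The gripper opens to 85 mm and grips with 20 to 120 N. Pads are 22 mm wide; open, the fingers measure 114 mm over their backs; the gripper's body (76 mm by 85 mm) begins 54 mm behind the grasp point. The pads swing forward as they close: fully open they stand 13 mm farther back than shut.
Start: joints at [1.18, 0.599, -0.003, 1.599, 0.002, 0.943, -0.08], TCP at [0.224, -0.69, 0.231] pointing down, gripper open.
Joint ranges: [-2.57, 2.57], [-0.35, 1.97], [-1.29, 1.29], [0.11, 2.56], [-1.05, 4.19], [0.11, 1.86], [-2.63, 2.63]. Speed limits (rad/s): [2.22, 2.22, 3.01, 3.01, 3.14, 3.14, 3.14].

INTERFACE

Orientations are given as a unit quaternion [x, y, z, w].
In Python, from cell import telemetry, cams, env gives the robot as it stands.
- The arm moves only by the shell command python3 -m crank 'ROWS' [OPENING] [FORCE]. ROWS is JSON, a list that holds one entry, the list of rows, each a list of 6 numbers: the shift along the tool's x, y, z in units of 0.15 m (1.0 is 0.15 m), then the turn, a rotation vector about the tool's x, y, z in units of 1.5 rad (1.0 is 1.5 rad). A call has 1 to 10 rows; each row is the pose to reach, as a shift and turn from the pose commanded when the call began, along the tool's axes at that moment; what a row does not reach only later rows make up. A row lasts 1/12 s, in which the tool goes at most 41.7 mm and 7.16 degrees, less where a joint would pass 70% of its speed; a pose out of reach is approached as far as the arm can. A call with a number of a shift or a turn outside -1 to 1 is refused whole. A call with a gripper value outside its range is refused whole. OPENING is the opening, from 0 (shut) to 1 (fully open), set as the call begins (- or left out, the last holds). The fingers move at their own pace and stop on an object; FORCE is the grip in N (left out, the last holds). Time passes only in rows, so rows that repeat a pose let the fingers close. It gives the time, the measured TCP pose, the force, the opening and the grip force at its end, in the units of the state.
- telemetry.observe(): the state, without advancing time (a new reading comes with each control period).
- cams.camera(name): name is "side" or "top" or "wrist"; returns the picture (384x512x3 uint8, red, green, blue); there is no depth.
- cams.get_calibration(name): a dict with "fx", "fy", "cx", "cy" (pixels), "rvec" (rotation vector, rad) and "tvec" (3), from world to camera coordinates, as OpenCV has them. Camera axes: x right, y down, z forward; pixel columns grow to the right and rows downward; lengths in m; the calibration is good to about 2 mm. A picture is of the moment at which its call begins: read the wrist's pose just before it. get_calibration takes no time and is no camera call; for the wrist camera it gives the pose at the moment of the call.
- env.job_done(): hands the job in; it is judged then, once.
The state is a dict: "t": time; "q": joint angles; "joint_vel": joint speeds; "effort": joint torques, N m; "position": TCP position; "ee_rot": TCP orientation; "force": force on the tool from outside, world axes, zero at the start; "ft_torque": the same for the moment, N m; "width": opening from 0.0 (shut) to 1.0 (fully open); "grip_force": force on a finger pad.
Only numpy, scipy, OpenCV 4.12 (cv2) and the standard library are available. Lean on these libraries where they do the work, as an engineer would, in place of code of your own. Each camera call takes 0.05 s, during which the arm holds its last target. There are 200 camera calls.

## Working session

There is one attempt and no reset: what is moved stays moved. The work goes in short steps, Python scripts to look and compute and a shell command to move; the robot and the scene stay as the last step left them, time stands still between calls to the robot, and variables do not carry over. Pictures are saved under pics/ and viewed, at most 14 in all, crops included, and the job is handed in when it is done.

```bash
ls; mkdir -p pics; python3 - <<'E'
from cell import telemetry,cams,env
import cv2
print(telemetry.observe())
for n in ("side","top","wrist"):
    print(n,cams.get_calibration(n))
    cv2.imwrite(f"pics/{n}0.png",cams.camera(n)[:,:,::-1])
import numpy as np
a=cv2.imread("pics/top0.png");b=cv2.imread("pics/side0.png")
E
```

```text
pics
{'t': 0.0, 'q': array([ 1.18033278,  0.60014975, -0.00253003,  1.60014179,  0.00184516,
        0.94291115, -0.07978461]), 'joint_vel': array([-3.97159670e-04,  7.55145987e-04,  9.79242422e-04,  1.66147864e-03,
       -3.58282667e-04,  6.79574625e-04, -1.85760542e-05]), 'effort': array([ 1.42133078e-03, -7.76465034e+01,  1.56475682e+00, -2.58014739e+01,
        1.21479272e-02,  9.01969790e-03, -1.95761146e-06]), 'position': array([ 0.22357949, -0.68915711,  0.23039513]), 'ee_rot': array([ 9.87711956e-01,  1.56283221e-01, -2.18958218e-04, -7.74141160e-04]), 'force': array([-0.48114571,  0.15389289,  0.23107968]), 'ft_torque': array([-0.0481736 , -0.03478992,  0.01932745]), 'grip_force': 0.0, 'width': 0.9992140526290297}
side {'fx': 347.0473241954176, 'fy': 347.0473241954176, 'cx': 256.90248838796936, 'cy': 183.82441765054256, 'rvec': array([ 0.19729837, -2.78543027,  1.34673557]), 'tvec': array([0.41591506, 0.11167817, 1.15564328])}
top {'fx': 418.7490805854764, 'fy': 418.7490805854764, 'cx': 258.811294626809, 'cy': 188.64278454672197, 'rvec': array([ 2.18070438, -2.18854078,  0.04942557]), 'tvec': array([0.00805038, 0.43053618, 1.24483088])}
wrist {'fx': 319.8984881362618, 'fy': 319.8984881362618, 'cx': 251.60906425295792, 'cy': 192.7577405066552, 'rvec': array([-2.32947549,  1.69004883,  0.27085509]), 'tvec': array([-0.72332903, -0.04078702,  0.38177527])}
```

View pics/top0.png

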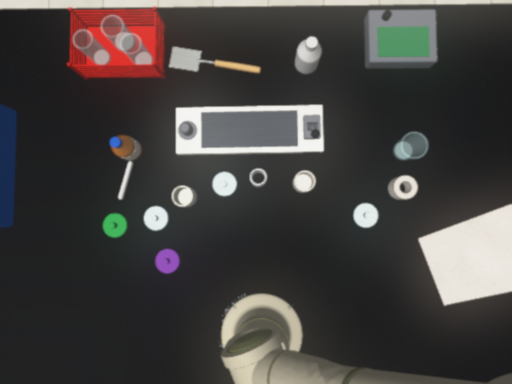

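View pics/side0.png

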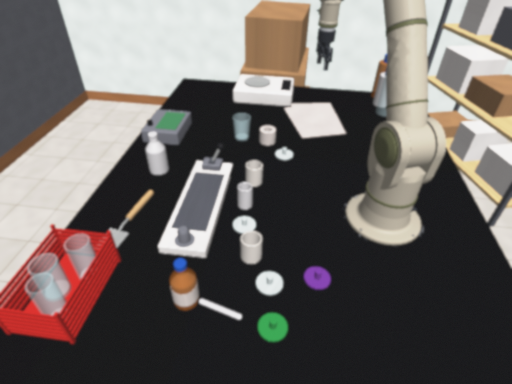

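The top view shows crucibles at (183,196) and (304,181), the sleeve at (258,177), and white covers at (224,184), (155,218) and (366,215). The green (115,225) and purple (167,261) ones are decoys. The ring at (404,187) sits at the robot's right and fits the paper roll. The station runs from (177,107) to (323,153), with the spigot at (187,129) and the lever at (314,130). I'll measure these and confirm in one enlarged crop.

```bash
cat > h.py <<'E'
import numpy as np,cv2
from cell import telemetry,cams,env
from scipy.spatial.transform import Rotation as R
def ray(c,uv,z):
    "world point on plane z seen at pixel uv"
    M=cv2.Rodrigues(c["rvec"])[0]; o=-M.T@c["tvec"]
    d=M.T@np.array([(uv[0]-c["cx"])/c["fx"],(uv[1]-c["cy"])/c["fy"],1])
    return o+d*(z-o[2])/d[2]
def blobs(im,lo=150,sat=70,amin=60):
    hsv=cv2.cvtColor(im,cv2.COLOR_RGB2HSV)
    m=((hsv[...,2]>lo)&(hsv[...,1]<sat)).astype(np.uint8)
    return [(cv2.minEnclosingCircle(c),cv2.contourArea(c),c) for c in cv2.findContours(m,cv2.RETR_EXTERNAL,cv2.CHAIN_APPROX_NONE)[0] if cv2.contourArea(c)>amin]
def rel(p,yaw=None):
    "shift in tool axes, units of 0.15, to bring TCP to p (world); yaw: wanted angle of tool y line (rad, mod pi) -> turn about tool z"
    s=telemetry.observe(); r=R.from_quat(s["ee_rot"])
    print("shift",np.round(r.inv().apply(np.array(p)-s["position"])/0.15,3),end=" ")
    y=r.apply([0,1,0]); z=r.apply([0,0,1]); print("yaw of tool y %.3f"%np.arctan2(y[1],y[0]),"z",np.round(z,4), "pos",np.round(s["position"],4),"t",round(s["t"],2))
    if yaw is not None:
        d=-(yaw-np.arctan2(y[1],y[0])); d=(d+np.pi/2)%np.pi-np.pi/2
        print("turn z",round(d/1.5,3))
    print("level turn",np.round(np.cross([0,0,1],r.inv().apply([0,0,-1]))/1.5,4))
E
python3 - <<'E'
from h import *
im=cv2.imread("pics/top0.png")[:,:,::-1]; c=cams.get_calibration("top")
for (ctr,rad),a,k in blobs(im):
    if 140<ctr[0]<430 and 90<ctr[1]<260:
        print(np.round(ctr,1),round(rad,1),a,*[np.round(ray(c,ctr,z)[:2],3) for z in (.008,.03,.075,.08)])
        if a>2000:
            bx=cv2.boxPoints(cv2.minAreaRect(k)); print([np.round(ray(c,b,.03)[:2],3) for b in bx])
cv2.imwrite("pics/c0.png",cv2.resize(im[90:280,100:440,::-1].copy(),None,fx=2.35,fy=2.35,interpolation=cv2.INTER_CUBIC))
E
```

```text
[155.5 217.8] 12.2 433.0 [0.344 0.318] [0.344 0.312] [0.345 0.301] [0.345 0.299]
[365.4 214.8] 12.3 438.5 [ 0.351 -0.312] [ 0.351 -0.307] [ 0.351 -0.296] [ 0.351 -0.295]
[182.  195.9] 10.7 331.5 [0.41  0.239] [0.409 0.234] [0.407 0.225] [0.407 0.224]
[403.8 187.7] 13.5 439.0 [ 0.432 -0.429] [ 0.431 -0.421] [ 0.428 -0.406] [ 0.428 -0.405]
[224.1 183.5] 12.2 432.0 [0.447 0.111] [0.445 0.109] [0.442 0.105] [0.442 0.104]
[304.2 180.9] 11.0 340.5 [ 0.454 -0.13 ] [ 0.452 -0.128] [ 0.449 -0.124] [ 0.448 -0.123]
[258. 177.] 8.6 207.5 [0.466 0.009] [0.464 0.009] [0.46  0.008] [0.46  0.008]
[403.4 149.8] 8.5 184.5 [ 0.546 -0.43 ] [ 0.543 -0.423] [ 0.536 -0.408] [ 0.536 -0.406]
[249.1 129.7] 76.7 6738.0 [0.611 0.036] [0.606 0.035] [0.597 0.033] [0.596 0.033]
[array([0.677, 0.257]), array([ 0.681, -0.185]), array([ 0.539, -0.186]), array([0.534, 0.253])]
```

View pics/c0.png

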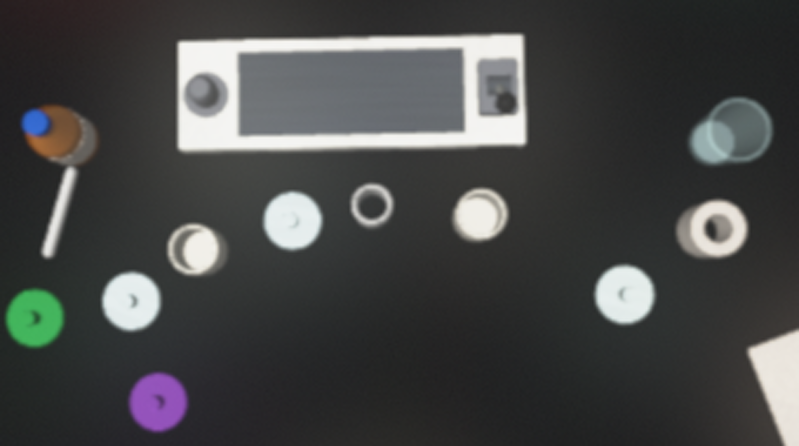

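The crop confirms two crucibles at (183,196) and (304,181); both are cups with a floor. (258,177) is the narrow open sleeve, and (404,187) is the paper roll with its thick wall and small core. The three white covers are as listed. I'll move over crucible2 first.

```bash
python3 -m crank '[[[0.1,-0.1,0,0,0,-0.084],[0.2,-0.2,0,0,0,-0.168],[0.3,-0.3,0,0,0,-0.25],[0.4,-0.45,0,0,0,-0.335],[0.5,-0.6,0,0,0,-0.42],[0.6,-0.7,0,0,0,-0.5],[0.7,-0.8,0,0,0,-0.585],[0.8,-0.9,0,0,0,-0.67],[0.83,-1,0,0,0,-0.755],[0.83,-1,0,0,0,-0.838]]]' 1 40; python3 - <<'E'
from h import *
rel([.449,-.124,.2],0)
E
```

```text
t: 0.98
position: [0.2969, -0.505, 0.2313]
ee_rot: [0.706, 0.708, 0.0, -0.001]
force: [-1.3, 0.4, 0.1]
width: 1.004
grip_force: 0.0
shift [2.536 1.022 0.213] yaw of tool y 0.003 z [-5.0e-04  1.7e-03 -1.0e+00] pos [ 0.2969 -0.505   0.2313] t 0.98
turn z 0.002
level turn [-0.0003 -0.0011  0.    ]
```

```bash
python3 -m crank '[[[0.2,0.15,0,0,0,0],[0.45,0.3,0,0,0,0],[0.7,0.4,0,0,0,0],[0.9,0.45,0,0,0,0],[1,0.5,0,0,0,0]]]' >/dev/null; python3 -m crank '[[[0.25,0.1,0,0,0,0],[0.5,0.2,0,0,0,0],[0.75,0.3,0,0,0,0],[1,0.4,0,0,0,0]]]' >/dev/null;python3 -m crank '[[[0.2,0.05,0,0,0,0],[0.4,0.1,0,0,0,0],[0.52,0.12,0,0,0,0],[0.54,0.12,0,0,0,0],[0.54,0.12,0,0,0,0]]]'; python3 - <<'E'
from h import *
c=cams.get_calibration("wrist"); im=cams.camera("wrist"); cv2.imwrite("pics/w1.png",im[:,:,::-1])
rel([.449,-.124,.2],0)
for (ctr,rad),a,k in blobs(im,amin=400): print(np.round(ctr),round(rad),a,*[np.round(ray(c,ctr,z)[:2],3) for z in (0,.03,.075)])
E
```

```text
t: 2.15
position: [0.4516, -0.1275, 0.2313]
ee_rot: [0.709, 0.706, -0.0, -0.0]
force: [-0.7, 0.3, 0.8]
width: 1.001
grip_force: 0.0
shift [ 0.032 -0.016  0.208] yaw of tool y -0.006 z [-5.e-04 -3.e-04 -1.e+00] pos [ 0.4513 -0.1288  0.2312] t 2.2
turn z -0.004
level turn [-0.0003  0.0002  0.    ]
[178. 297.] 26 1699.5 [ 0.35  -0.318] [ 0.358 -0.296] [ 0.371 -0.264]
[250. 168.] 34 3025.5 [ 0.45  -0.137] [ 0.45 -0.13] [ 0.45  -0.119]
[410. 106.] 133 8140.5 [ 0.632 -0.066] [ 0.617 -0.065] [ 0.596 -0.062]
[263.  18.] 30 448.5 [0.465 0.023] [0.464 0.017] [0.462 0.009]
```

View pics/w1.png

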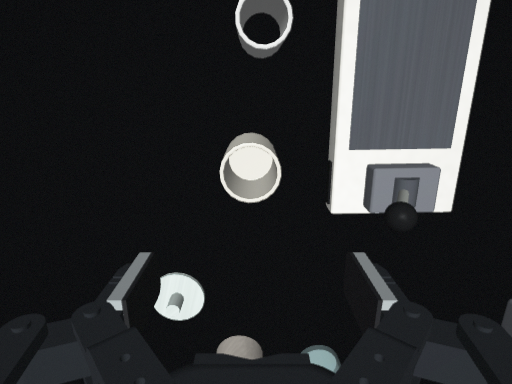

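Wrist view: crucible2's rim is centred at about (250,172), which gives (0.450,-0.123). The lever ball is at (401,216), leaning towards the robot. Next: descend, grip and lift.

```bash
python3 -m crank '[[[0.02,-0.01,0.25,0,0,0],[0.04,-0.01,0.5,0,0,0],[0.04,-0.01,0.75,0,0,0],[0.04,-0.01,0.95,0,0,0],[0.04,-0.01,1,0,0,0]]]' 1 >/dev/null; python3 -m crank '[[[0,0,0.1,0,0,0],[0,0,0.2,0,0,0],[0,0,0.3,0,0,0],[0,0,0.31,0,0,0],[0,0,0.31,0,0,0]]]';python3 -m crank '[[[0,0,0,0,0,0],[0,0,0,0,0,0],[0,0,0,0,0,0],[0,0,0,0,0,0],[0,0,0,0,0,0],[0,0,0,0,0,0],[0,0,0,0,0,0],[0,0,0,0,0,0],[0,0,0,0,0,0],[0,0,0,0,0,0]]]' 0 45
```

```text
t: 3.03
position: [0.4499, -0.1235, 0.0349]
ee_rot: [0.71, 0.704, -0.001, -0.0]
force: [-1.0, 0.3, 0.5]
width: 1.001
grip_force: 0.0
t: 3.87
position: [0.4505, -0.1231, 0.0361]
ee_rot: [0.71, 0.704, 0.0, 0.001]
force: [-0.5, 0.1, 7.1]
width: 0.684
grip_force: 46.8
```

```bash
python3 -m crank '[[[0,0,-0.1,0,0,0],[0,0,-0.3,0,0,0],[0,0,-0.5,0,0,0],[0,0,-0.7,0,0,0],[0,0,-0.8,0,0,0],[0.1,0,-0.8,0,0,0],[0.3,0,-0.8,0,0,0],[0.5,0,-0.8,0,0,0],[0.69,0,-0.8,0,0,0],[0.69,0.1,-0.8,0,0,0]]]' ; python3 -m crank '[[[0,0.15,0,0,0,0],[0,0.4,0,0,0,0],[0,0.65,0,0,0,0],[0,0.85,0,0,0,0],[0,0.95,0,0,0,0],[0,0.96,0,0,0,0]]]'; python3 - <<'E'
from h import *
rel([.6085,-.020,.066],0)
E
```

```text
t: 4.7
position: [0.4636, -0.0142, 0.1559]
ee_rot: [0.707, 0.707, 0.0, -0.001]
force: [-0.4, -0.4, -1.6]
width: 0.683
grip_force: 49.2
t: 5.2
position: [0.6129, -0.0203, 0.1554]
ee_rot: [0.71, 0.704, 0.001, 0.001]
force: [1.1, -0.2, -1.2]
width: 0.684
grip_force: 49.1
shift [ 0.001 -0.031  0.596] yaw of tool y -0.008 z [ 2.8e-03  9.0e-04 -1.0e+00] pos [ 0.6129 -0.0203  0.1554] t 5.2
turn z -0.005
level turn [ 0.0019 -0.0006  0.    ]
```

```bash
python3 -m crank '[[[0,-0.02,0.15,0,0,0],[0,-0.03,0.3,0,0,0],[0,-0.03,0.45,0,0,0],[0,-0.03,0.54,0,0,0],[0,-0.03,0.56,0,0,0],[0,-0.03,0.575,0,0,0],[0,-0.03,0.585,0,0,0],[0,-0.03,0.592,0,0,0],[0,-0.03,0.592,0,0,0]]]'; python3 -m crank '[[[0,0,0,0,0,0],[0,0,0,0,0,0],[0,0,0,0,0,0],[0,0,0,0,0,0],[0,0,0,0,0,0],[0,0,0,0,0,0]]]' 1; python3 -m crank '[[[0,0,-0.1,0,0,0],[0,0,-0.3,0,0,0],[0,0,-0.55,0,0,0],[0,0,-0.8,0,0,0],[0,0,-0.9,0,0,0],[0,0,-0.95,0,0,0],[0,0,-0.95,0,0,0],[0,0,-0.95,0,0,0]]]'; python3 - <<'E'
from h import *
c=cams.get_calibration("wrist"); im=cams.camera("wrist"); cv2.imwrite("pics/w2.png",im[:,:,::-1])
cv2.imwrite("pics/t2.png",cams.camera("top")[:,:,::-1])
rel([.408,.226,.2],0)
E
```

```text
t: 5.95
position: [0.6056, -0.0202, 0.0668]
ee_rot: [0.71, 0.705, 0.0, 0.0]
force: [0.7, 0.2, -2.3]
width: 0.687
grip_force: 49.2
t: 6.45
position: [0.6053, -0.0201, 0.066]
ee_rot: [0.71, 0.705, -0.0, 0.0]
force: [-0.7, -0.2, -0.4]
width: 0.999
grip_force: 0.0
t: 7.12
position: [0.6048, -0.0204, 0.2076]
ee_rot: [0.71, 0.705, -0.0, -0.0]
force: [-0.3, -0.2, 0.2]
width: 0.997
grip_force: 0.0
shift [ 1.633 -1.321  0.048] yaw of tool y -0.007 z [-2.8e-03 -1.0e-04 -1.0e+00] pos [ 0.6044 -0.0203  0.2067] t 7.22
turn z -0.005
level turn [-0.0019  0.0001  0.    ]
```

View pics/w2.png

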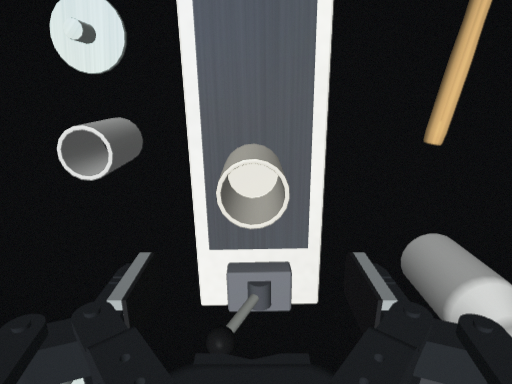

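Crucible2 stands upright inside the plate edges, with its rim centred at about (253,191). Next is crucible1, with a look from above first.

```bash
python3 -m crank '[[[0.2,-0.15,0,0,0,0.0],[0.4,-0.3,0,0,0,0],[0.6,-0.47,0,0,0,0],[0.8,-0.65,0,0,0,0],[0.8,-0.65,0,0,0,0]]]' >/dev/null; python3 -m crank '[[[0.2,-0.15,0,0,0,0],[0.4,-0.3,0,0,0,0],[0.6,-0.5,0,0,0,0],[0.8,-0.65,0,0,0,0],[0.83,-0.67,0,0,0,0],[0.83,-0.67,0,0,0,0],[0.83,-0.67,0,0,0,0]]]'; cat >>h.py <<'E'
def ell(c,im,z,amin=400,**k):
    for (ctr,rad),a,q in blobs(im,amin=amin,**k):
        if len(q)>20:
            p=ray(c,ctr,z); s=ray(c,(ctr[0]+rad,ctr[1]),z)
            print(np.round(ctr,1),"r%.0f a%.0f"%(rad,a),"bbox",cv2.boundingRect(q),np.round(p[:2],4),"R %.4f"%np.linalg.norm(s-p))
def circ(c,im,z,R,lo=150,sat=70):
    "hough circle of world radius R at height z -> centre"
    hsv=cv2.cvtColor(im,cv2.COLOR_RGB2HSV); g=cv2.GaussianBlur(hsv[...,2],(3,3),0)
    M=cv2.Rodrigues(c["rvec"])[0];o=-M.T@c["tvec"]; r=c["fx"]*R/(o[2]-z)
    h=cv2.HoughCircles(g,cv2.HOUGH_GRADIENT,1,20,param1=120,param2=14,minRadius=int(r-3),maxRadius=int(r+4))
    if h is None: print("none",r); return
    for x in h[0][:5]: print("circ",np.round(x,1),"exp r %.1f"%r,np.round(ray(c,x[:2],z)[:2],4))
E
python3 - <<'E'
from h import *
c=cams.get_calibration("wrist"); im=cams.camera("wrist"); cv2.imwrite("pics/w3.png",im[:,:,::-1])
rel([.408,.226,.2],0); circ(c,im,.075,.03); ell(c,im,.075)
im=cv2.imread("pics/w2.png")[:,:,::-1]
E
```

```text
t: 8.22
position: [0.409, 0.2254, 0.2076]
ee_rot: [0.709, 0.705, -0.001, -0.0]
force: [0.4, -0.9, -0.4]
width: 0.997
grip_force: 0.0
shift [ 0.009 -0.01   0.051] yaw of tool y -0.008 z [-0.0012 -0.0011 -1.    ] pos [0.4095 0.2247 0.2077] t 8.27
turn z -0.005
level turn [-0.0008  0.0007  0.    ]
circ [252.5 180.5  31.9] exp r 34.9 [0.4101 0.2276]
circ [188.5  78.5  34.1] exp r 34.9 [0.3585 0.3137]
circ [448.5 179.5  33. ] exp r 34.9 [0.5848 0.2278]
circ [ 60.5 114.5  37.4] exp r 34.9 [0.2492 0.2857]
circ [283.5 253.5  31.9] exp r 34.9 [0.4397 0.1545]
[293.2 331.6] r21 a420 bbox (283, 311, 17, 42) [0.4523 0.0626] R 0.0223
[  3.3 307.5] r20 a435 bbox (0, 288, 23, 40) [0.1543 0.0936] R 0.0203
[284.5 258.5] r30 a2427 bbox (255, 232, 60, 53) [0.4408 0.1491] R 0.0288
[252. 175.] r37 a3482 bbox (219, 138, 66, 75) [0.4097 0.2326] R 0.0332
[442.1 216.2] r104 a11383 bbox (367, 137, 145, 178) [0.5853 0.1926] R 0.0956
[187.   74.5] r39 a4166 bbox (152, 37, 71, 76) [0.3575 0.3167] R 0.0312
```

```bash
python3 -m crank '[[[0.01,0,0.25,0,0,0],[0.02,0,0.5,0,0,0],[0.02,0,0.75,0,0,0],[0.02,0,0.95,0,0,0],[0.02,0,1,0,0,0]]]' 1 >/dev/null; python3 -m crank '[[[0,0,0.08,0,0,0],[0,0,0.14,0,0,0],[0,0,0.148,0,0,0],[0,0,0.148,0,0,0]]]';python3 -m crank '[[[0,0,0,0,0,0],[0,0,0,0,0,0],[0,0,0,0,0,0],[0,0,0,0,0,0],[0,0,0,0,0,0],[0,0,0,0,0,0],[0,0,0,0,0,0],[0,0,0,0,0,0],[0,0,0,0,0,0],[0,0,0,0,0,0]]]' 0 45
python3 -m crank '[[[0,0,-0.1,0,0,0],[0,0,-0.3,0,0,0],[0,0,-0.5,0,0,0],[0,0,-0.7,0,0,0],[0,0,-0.8,0,0,0],[-0.1,0,-0.8,0,0,0],[-0.3,0,-0.8,0,0,0],[-0.5,0,-0.8,0,0,0],[-0.7,0.1,-0.8,0,0,0],[-0.9,0.3,-0.8,0,0,0]]]'; python3 -m crank '[[[0,0.2,0,0,0,0],[0,0.4,0,0,0,0],[0,0.65,0,0,0,0],[0,0.85,0,0,0,0],[-0.02,0.99,0,0,0,0],[-0.02,1,0,0,0,0],[-0.02,1,0,0,0,0]]]'; python3 - <<'E'
from h import *
rel([.6075,.090,.066],0)
E
```

```text
t: 9.02
position: [0.4096, 0.2279, 0.0364]
ee_rot: [0.71, 0.704, -0.0, 0.0]
force: [-0.4, -0.3, -0.5]
width: 1.001
grip_force: 0.0
t: 9.85
position: [0.4096, 0.2286, 0.0375]
ee_rot: [0.71, 0.705, 0.001, 0.0]
force: [0.0, -1.6, 9.8]
width: 0.694
grip_force: 46.4
t: 10.68
position: [0.4497, 0.0921, 0.157]
ee_rot: [0.709, 0.706, -0.001, -0.0]
force: [0.5, 1.4, -1.6]
width: 0.696
grip_force: 49.5
t: 11.27
position: [0.603, 0.0892, 0.1563]
ee_rot: [0.71, 0.704, 0.0, -0.0]
force: [-1.4, 0.3, -1.6]
width: 0.695
grip_force: 49.6
shift [0.006 0.03  0.602] yaw of tool y -0.009 z [-1.e-04  1.e-04 -1.e+00] pos [0.603  0.0892 0.1563] t 11.27
turn z -0.006
level turn [-0.0001 -0.0001  0.    ]
```

```bash
python3 -m crank '[[[0,0.02,0.15,0,0,0],[0,0.03,0.3,0,0,0],[0,0.03,0.45,0,0,0],[0,0.03,0.53,0,0,0],[0,0.03,0.56,0,0,0],[0,0.03,0.575,0,0,0],[0,0.03,0.585,0,0,0],[0,0.03,0.59,0,0,0],[0,0.03,0.59,0,0,0]]]'; python3 -m crank '[[[0,0,0,0,0,0],[0,0,0,0,0,0],[0,0,0,0,0,0],[0,0,0,0,0,0],[0,0,0,0,0,0],[0,0,0,0,0,0]]]' 1; python3 -m crank '[[[0,0,-0.1,0,0,0],[0,0,-0.3,0,0,0],[0,0,-0.55,0,0,0],[0,0,-0.8,0,0,0],[0,0,-0.9,0,0,0],[0,-0.25,-0.95,0,0,0],[0,-0.5,-0.95,0,0,0],[0,-0.75,-0.95,0,0,0],[0,-1,-0.95,0,0,0],[0,-1,-0.95,0,0,0]]]'; python3 - <<'E'
from h import *
c=cams.get_calibration("wrist"); im=cams.camera("wrist"); cv2.imwrite("pics/w4.png",im[:,:,::-1])
rel([.447,.111,.2],0); ell(c,im,.011)
im=cams.camera("top");cv2.imwrite("pics/t4.png",im[:,:,::-1])
E
```

```text
t: 12.02
position: [0.6074, 0.09, 0.0686]
ee_rot: [0.71, 0.705, 0.0, 0.0]
force: [-0.4, 0.1, -1.7]
width: 0.696
grip_force: 49.6
t: 12.52
position: [0.6071, 0.0899, 0.0678]
ee_rot: [0.71, 0.705, 0.0, 0.0]
force: [-0.3, -0.0, 0.6]
width: 0.996
grip_force: 0.0
t: 13.35
position: [0.4495, 0.0899, 0.2101]
ee_rot: [0.709, 0.706, -0.003, -0.0]
force: [-1.8, -0.2, -0.9]
width: 1.002
grip_force: 0.0
shift [ 0.138 -0.045  0.07 ] yaw of tool y -0.005 z [-0.0014 -0.002  -1.    ] pos [0.4536 0.0904 0.2106] t 13.4
turn z -0.003
level turn [-0.0009  0.0013  0.    ]
[265.4 262.9] r24 a1575 bbox (242, 242, 48, 43) [ 0.4653 -0.0305] R 0.0289
[250.3 144.3] r33 a3354 bbox (218, 112, 66, 66) [0.4477 0.1132] R 0.0355
[420.5 186. ] r205 a17653 bbox (325, 0, 183, 373) [0.6367 0.0663] R 0.2265
```

View pics/w4.png

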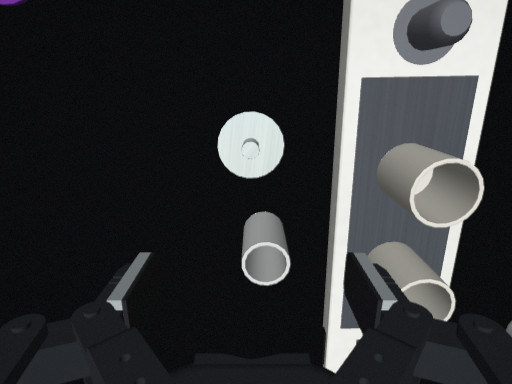

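Wrist view: cover A's disc is centred at (250,144), which gives (0.448,0.113), with knob and radius as expected. Both crucibles stand on the plate at (447,193) and (420,302). I'll fetch cover A.

```bash
python3 -m crank '[[[0.1,-0.03,0.2,0,0,0],[0.15,-0.06,0.4,0,0,0],[0.155,-0.06,0.6,0,0,0],[0.155,-0.06,0.8,0,0,0],[0.155,-0.06,0.9,0,0,0],[0.155,-0.06,0.9,0,0,0],[0.155,-0.06,0.9,0,0,0]]]' 0.6 40; python3 - <<'E'
from h import *
rel([.4477,.1132,.015],0)
E
```

```text
t: 14.03
position: [0.4488, 0.1146, 0.0746]
ee_rot: [0.709, 0.705, -0.001, -0.0]
force: [0.1, 0.6, 0.6]
width: 0.598
grip_force: 0.0
shift [-0.009 -0.006  0.397] yaw of tool y -0.007 z [-1.4e-03 -6.0e-04 -1.0e+00] pos [0.4488 0.1146 0.0746] t 14.03
turn z -0.004
level turn [-0.0009  0.0004  0.    ]
```

```bash
python3 -m crank '[[[-0.01,-0.005,0.15,0,0,0],[-0.01,-0.005,0.28,0,0,0],[-0.01,-0.005,0.36,0,0,0],[-0.01,-0.005,0.395,0,0,0],[-0.01,-0.005,0.395,0,0,0],[-0.01,-0.005,0.395,0,0,0]]]' ;python3 -m crank '[[[0,0,0,0,0,0],[0,0,0,0,0,0],[0,0,0,0,0,0],[0,0,0,0,0,0],[0,0,0,0,0,0],[0,0,0,0,0,0],[0,0,0,0,0,0],[0,0,0,0,0,0],[0,0,0,0,0,0],[0,0,0,0,0,0]]]' 0 50
python3 -m crank '[[[0,0,-0.1,0,0,0],[0,0,-0.3,0,0,0],[0,0,-0.5,0,0,0],[0,0,-0.7,0,0,0],[0,0,-0.9,0,0,0],[0,0,-1,0,0,0],[0,0,-1,0,0,0]]]'; python3 - <<'E'
from h import *
c=cams.get_calibration("wrist"); im=cams.camera("wrist"); cv2.imwrite("pics/w5.png",im[:,:,::-1])
rel([.608,.089,.165],0)
E
```

```text
t: 14.53
position: [0.4482, 0.1129, 0.0168]
ee_rot: [0.71, 0.705, 0.0, 0.0]
force: [-0.1, 0.2, 0.1]
width: 0.601
grip_force: 0.0
t: 15.37
position: [0.448, 0.1127, 0.0169]
ee_rot: [0.71, 0.704, 0.001, 0.0]
force: [-0.2, 0.2, 10.4]
width: 0.188
grip_force: 48.6
t: 15.95
position: [0.4488, 0.1128, 0.1694]
ee_rot: [0.71, 0.704, 0.002, 0.002]
force: [0.4, -0.6, -0.6]
width: 0.188
grip_force: 48.9
shift [-0.148  1.066  0.022] yaw of tool y -0.008 z [ 3.8e-03  6.0e-04 -1.0e+00] pos [0.4483 0.1125 0.1677] t 16.0
turn z -0.006
level turn [ 0.0025 -0.0004  0.    ]
```

View pics/w5.png

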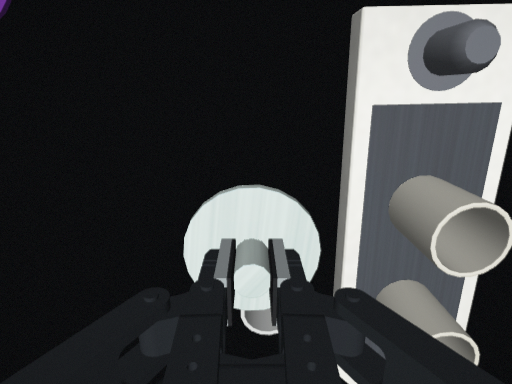

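The cover is held level by its knob, and the crucible rims are at about (472,240) and (446,352). I'll check the rim positions before placing.

```bash
python3 - <<'E'
from h import *
c=cams.get_calibration("wrist"); im=cams.camera("wrist"); circ(c,im,.105,.03)
t=cams.camera("top"); c=cams.get_calibration("top"); ell(c,t[90:,:],.105,amin=60) if 0 else None
big=cv2.resize(t,None,fx=4,fy=4,interpolation=cv2.INTER_CUBIC)
g=cv2.cvtColor(big,cv2.COLOR_RGB2GRAY); cb=dict(c,fx=c["fx"]*4,fy=c["fy"]*4,cx=c["cx"]*4+1.5,cy=c["cy"]*4+1.5)
h=cv2.HoughCircles(g,cv2.HOUGH_GRADIENT,1,40,param1=80,param2=14,minRadius=40,maxRadius=52)
for x in h[0]:
    p=ray(cb,x[:2],.105)
    if .5<p[0]<.7 and -.1<p[1]<.2: print(x,np.round(p[:2],4))
E
python3 -m crank '[[[0,0.2,0,0,0,0],[0,0.4,0,0,0,0],[-0.05,0.6,0,0,0,0],[-0.1,0.8,0,0,0,0],[-0.15,0.95,0,0,0,0],[-0.155,1,0,0,0,0],[-0.155,1,0,0,0,0],[-0.155,1,0,0,0,0]]]';  python3 - <<'E'
from h import *
rel([.608,.0885,.1169],0)
E
```

```text
circ [457.5  57.5  48.3] exp r 46.7 [0.5723 0.2094]
circ [481.5 251.5  43.8] exp r 46.7 [0.6141 0.0801]
circ [467.5 229.5  43.8] exp r 46.7 [0.6005 0.0975]
[919.5 498.5  42.4] [0.6068 0.0871]
[1073.5  500.5   43.5] [ 0.6047 -0.0211]
t: 16.77
position: [0.5959, 0.0888, 0.1644]
ee_rot: [0.709, 0.705, -0.001, -0.001]
force: [-0.5, 0.6, -0.8]
width: 0.187
grip_force: 49.0
shift [-0.001  0.082  0.317] yaw of tool y -0.007 z [-3.e-03 -2.e-04 -1.e+00] pos [0.5959 0.0888 0.1644] t 16.77
turn z -0.004
level turn [-0.002   0.0001  0.    ]
```

```bash
python3 -m crank '[[[-0.003,0.08,0,0,0,0],[-0.003,0.08,0.1,0,0,0],[-0.003,0.08,0.2,0,0,0],[-0.003,0.08,0.24,0,0,0],[-0.003,0.08,0.24,0,0,0],[-0.003,0.08,0.24,0,0,0]]]';  python3 - <<'E'
from h import *
rel([.6075,.0878,.1169],0)
c=cams.get_calibration("wrist"); im=cams.camera("wrist"); cv2.imwrite("pics/w6.png",im[:,:,::-1])
E
```

```text
t: 17.27
position: [0.6083, 0.0885, 0.13]
ee_rot: [0.709, 0.705, -0.001, -0.0]
force: [-0.1, 0.4, -0.4]
width: 0.187
grip_force: 49.0
shift [-0.004 -0.005  0.087] yaw of tool y -0.006 z [-1.2e-03 -2.0e-04 -1.0e+00] pos [0.6083 0.0885 0.13  ] t 17.27
turn z -0.004
level turn [-0.0008  0.0002  0.    ]
```

View pics/w6.png

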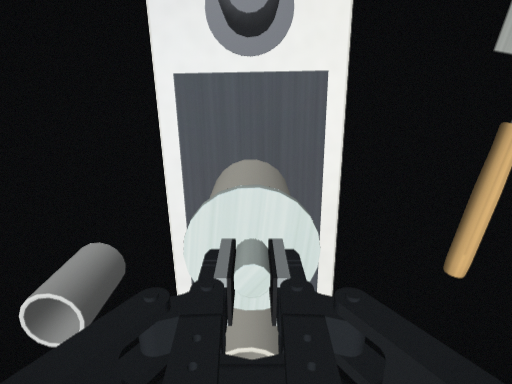

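The cover is centred over the crucible. Lowering and releasing.

```bash
python3 -m crank '[[[-0.003,-0.004,0.03,0,0,0],[-0.003,-0.004,0.05,0,0,0],[-0.003,-0.004,0.065,0,0,0],[-0.003,-0.004,0.075,0,0,0],[-0.003,-0.004,0.083,0,0,0],[-0.003,-0.004,0.088,0,0,0],[-0.003,-0.004,0.088,0,0,0]]]'; python3 -m crank '[[[0,0,0,0,0,0],[0,0,0,0,0,0],[0,0,0,0,0,0],[0,0,0,0,0,0],[0,0,0,0,0,0]]]' 0.5; python3 -m crank '[[[0,0,-0.1,0,0,0],[0,0,-0.3,0,0,0],[0,0,-0.5,0,0,0],[0,0,-0.6,0,0,0],[0,-0.25,-0.6,0,0,0],[0,-0.5,-0.6,0,0,0],[0,-0.75,-0.6,0,0,0],[-0.25,-0.9,-0.6,0,0,0],[-0.5,-1,-0.6,0,0,0],[-0.6,-1,-0.6,0,0,0]]]'; python3 - <<'E'
from h import *
c=cams.get_calibration("wrist"); im=cams.camera("wrist"); cv2.imwrite("pics/w7.png",im[:,:,::-1])
cv2.imwrite("pics/t7.png",cams.camera("top")[:,:,::-1]);cv2.imwrite("pics/s7.png",cams.camera("side")[:,:,::-1])
rel([.46,.009,.2],0)
s=cv2.imread("pics/s7.png")[140:300,140:310]; cv2.imwrite("pics/s7c.png",cv2.resize(s,None,fx=3.4,fy=3.4,interpolation=cv2.INTER_CUBIC))
E
```

```text
t: 17.9
position: [0.6087, 0.0874, 0.1171]
ee_rot: [0.71, 0.705, -0.0, 0.0]
force: [-1.5, -0.7, 3.6]
width: 0.19
grip_force: 49.5
t: 18.32
position: [0.6087, 0.0875, 0.1168]
ee_rot: [0.71, 0.705, 0.0, -0.0]
force: [0.0, 0.2, -0.4]
width: 0.498
grip_force: 0.0
t: 19.15
position: [0.4537, -0.0053, 0.2066]
ee_rot: [0.71, 0.704, -0.002, 0.0]
force: [-0.9, -0.8, -0.2]
width: 0.5
grip_force: 0.0
shift [0.078 0.012 0.047] yaw of tool y -0.010 z [ 6.e-04 -4.e-04 -1.e+00] pos [ 0.458  -0.0027  0.2071] t 19.3
turn z -0.007
level turn [ 0.0004  0.0003 -0.    ]
```

View pics/s7c.png

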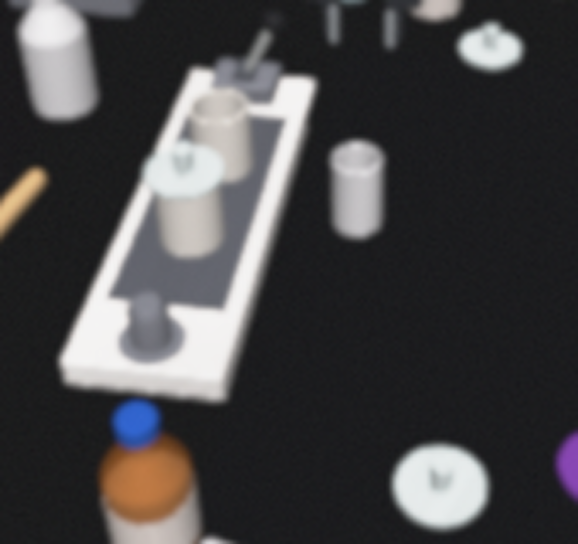

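Side crop: the cover sits flat on crucible1 at (185,170). The sleeve still stands at (358,190). I'll measure it from the last wrist view.

```bash
python3 - <<'E'
from h import *
c=cams.get_calibration("wrist"); im=cams.camera("wrist"); rel([.46,.009,.04],0); circ(c,im,.08,.024); ell(c,im,.08)
# spigot foot: from top & w4-like views: grey on white
E
```

```text
shift [0.069 0.008 1.114] yaw of tool y -0.008 z [ 9.e-04  4.e-04 -1.e+00] pos [ 0.4585 -0.0014  0.2071] t 19.35
turn z -0.005
level turn [ 0.0006 -0.0003  0.    ]
circ [255.5 170.5  27.5] exp r 28.5 [0.4621 0.0102]
circ [424.5 216.5  30.2] exp r 28.5 [ 0.6153 -0.0341]
circ [396.5 191.5  31.4] exp r 28.5 [ 0.5868 -0.01  ]
[255.3 165.8] r32 a2410 bbox (229, 134, 55, 64) [0.462  0.0143] R 0.0275
[419.5 147.7] r167 a20738 bbox (327, 0, 185, 315) [0.6012 0.0288] R 0.1418
```

```bash
python3 -m crank '[[[0.05,0.01,0.2,0,0,0],[0.07,0.02,0.4,0,0,0],[0.07,0.02,0.65,0,0,0],[0.07,0.02,0.85,0,0,0],[0.07,0.02,0.9,0,0,0],[0.07,0.02,0.9,0,0,0]]]' 1; python3 -m crank '[[[0,0,0.1,0,0,0],[0,0,0.18,0,0,0],[0,0,0.21,0,0,0],[0,0,0.21,0,0,0],[0,0,0.21,0,0,0]]]';python3 -m crank '[[[0,0,0,0,0,0],[0,0,0,0,0,0],[0,0,0,0,0,0],[0,0,0,0,0,0],[0,0,0,0,0,0],[0,0,0,0,0,0],[0,0,0,0,0,0],[0,0,0,0,0,0],[0,0,0,0,0,0],[0,0,0,0,0,0]]]' 0 45
python3 -m crank '[[[0,0,-0.1,0,0,0],[0,0,-0.3,0,0,0],[0,0,-0.5,0,0,0],[0,0,-0.7,0,0,0],[0.2,0,-0.9,0,0,0],[0.4,0,-0.95,0,0,0],[0.6,0,-0.95,0,0,0],[0.8,0,-0.95,0,0,0],[0.95,0,-0.95,0,0,0],[0.95,0,-0.95,0,0,0]]]'; python3 - <<'E'
from h import *
c=cams.get_calibration("wrist"); im=cams.camera("wrist"); cv2.imwrite("pics/w8.png",im[:,:,::-1])
rel([.606,.220,.2],0); circ(c,im,.075,.012)
E
```

```text
t: 19.85
position: [0.4605, 0.0107, 0.0701]
ee_rot: [0.709, 0.706, -0.001, -0.001]
force: [0.6, 1.0, 0.2]
width: 1.0
grip_force: 0.0
t: 20.27
position: [0.4618, 0.0093, 0.0413]
ee_rot: [0.709, 0.705, 0.0, 0.0]
force: [0.7, 0.3, -0.2]
width: 1.0
grip_force: 0.0
t: 21.1
position: [0.4615, 0.0089, 0.041]
ee_rot: [0.71, 0.705, 0.0, 0.0]
force: [-0.6, -0.9, 10.1]
width: 0.544
grip_force: 44.5
t: 21.93
position: [0.4622, 0.1566, 0.1836]
ee_rot: [0.708, 0.706, 0.002, -0.001]
force: [0.9, -0.2, -0.5]
width: 0.547
grip_force: 46.7
shift [ 0.444  0.96  -0.111] yaw of tool y -0.003 z [ 5.0e-04  1.2e-03 -1.0e+00] pos [0.4619 0.1539 0.1832] t 21.98
turn z -0.002
level turn [ 0.0003 -0.0008  0.    ]
circ [439.5 109.5  17.2] exp r 15.3 [0.6062 0.222 ]
circ [440.5 294.5  13.8] exp r 15.3 [0.6363 0.0573]
circ [409.5 110.5  16.9] exp r 15.3 [0.5834 0.2213]
```

View pics/w8.png

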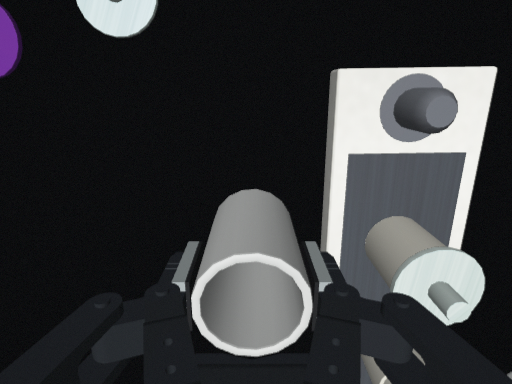

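The sleeve is held upright at (252,300), and the spigot's top face is at about (440,110). Now over the spigot.

```bash
python3 -m crank '[[[0.1,0.2,0,0,0,0],[0.2,0.4,0,0,0,0],[0.3,0.6,0,0,0,0],[0.4,0.8,0,0,0,0],[0.44,0.95,0,0,0,0],[0.44,0.96,0,0,0,0],[0.44,0.96,0,0,0,0],[0.44,0.96,0,0,0,0]]]';python3 - <<'E'
from h import *
im=cv2.imread("pics/w8.png")
c=cams.get_calibration("wrist"); im=cams.camera("wrist"); cv2.imwrite("pics/w9.png",im[:,:,::-1])
rel([.606,.221,.1],0)
s=cams.camera("side"); cv2.imwrite("pics/s9.png",s[:,:,::-1])
cs=cams.get_calibration("side"); P=lambda p:cv2.projectPoints(np.float64([p]),cs["rvec"],cs["tvec"],np.array([[cs["fx"],0,cs["cx"]],[0,cs["fy"],cs["cy"]],[0,0,1]]),None)[0][0,0].round(1)
print(P([.606,.221,.075]),P([.606,.221,.03]))
cv2.imwrite("pics/s9c.png",cv2.resize(s[150:270,140:240,::-1],None,fx=5,fy=5,interpolation=cv2.INTER_CUBIC))
E
```

```text
t: 22.65
position: [0.6056, 0.2149, 0.1822]
ee_rot: [0.71, 0.704, -0.001, -0.0]
force: [-0.5, -0.4, -1.0]
width: 0.547
grip_force: 46.8
shift [0.04  0.005 0.55 ] yaw of tool y -0.008 z [-0.0016 -0.0012 -1.    ] pos [0.6054 0.2151 0.1825] t 22.7
turn z -0.005
level turn [-0.0011  0.0008  0.    ]
[182.6 229.4] [184.4 240.1]
```

View pics/s9c.png

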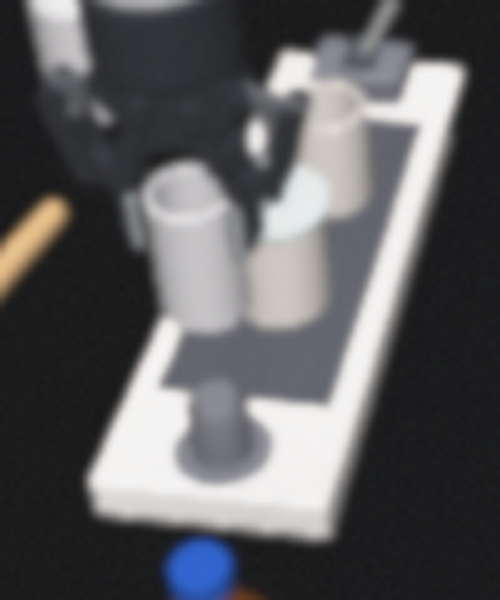

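Side crop: the sleeve hangs over the spigot, whose top is at (215,388) in the crop. That matches the projected estimate to about 2 px. Lowering in steps while watching the force.

```bash
python3 -m crank '[[[0.033,0.004,0.1,0,0,0],[0.033,0.004,0.25,0,0,0],[0.033,0.004,0.4,0,0,0],[0.033,0.004,0.44,0,0,0],[0.033,0.004,0.46,0,0,0],[0.033,0.004,0.48,0,0,0],[0.033,0.004,0.5,0,0,0],[0.033,0.004,0.5,0,0,0]]]';python3 -m crank '[[[0,0,0.03,0,0,0],[0,0,0.06,0,0,0],[0,0,0.09,0,0,0],[0,0,0.12,0,0,0],[0,0,0.12,0,0,0]]]'
```

```text
t: 23.42
position: [0.6074, 0.2216, 0.1081]
ee_rot: [0.71, 0.705, 0.0, 0.0]
force: [0.4, -0.4, -0.6]
width: 0.547
grip_force: 46.8
t: 23.83
position: [0.6067, 0.2212, 0.0887]
ee_rot: [0.71, 0.705, -0.001, -0.0]
force: [-0.4, 0.2, -1.3]
width: 0.545
grip_force: 46.8
```

Sliding freely. On to full depth.

```bash
python3 -m crank '[[[0,0,0.03,0,0,0],[0,0,0.06,0,0,0],[0,0,0.09,0,0,0],[0,0,0.11,0,0,0],[0,0,0.12,0,0,0],[0,0,0.125,0,0,0],[0,0,0.13,0,0,0],[0,0,0.13,0,0,0]]]'
```

```text
t: 24.5
position: [0.607, 0.2214, 0.0712]
ee_rot: [0.71, 0.705, -0.0, 0.0]
force: [-2.8, -0.7, 9.2]
width: 0.548
grip_force: 47.6
```

Seated with 9 N at the expected height. Release and go for cover B.

```bash
python3 -m crank '[[[0,0,0,0,0,0],[0,0,0,0,0,0],[0,0,0,0,0,0],[0,0,0,0,0,0],[0,0,0,0,0,0]]]' 1; python3 -m crank '[[[0,0,-0.1,0,0,0],[0,0,-0.3,0,0,0],[0,0,-0.55,0,0,0],[0,0,-0.8,0,0,0],[0,-0.25,-0.95,0,0,0],[0.1,-0.5,-0.95,0,0,0],[0.2,-0.75,-0.95,0,0,0],[0.4,-0.95,-0.95,0,0,0],[0.4,-1,-0.95,0,0,0]]]' >/dev/null;python3 -m crank '[[[0,-0.25,0,0,0,0],[0,-0.5,0,0,0,0],[0,-0.7,0,0,0,0],[0,-0.75,0,0,0,0],[0,-0.75,0,0,0,0],[0,-0.75,0,0,0,0]]]' 0.6; python3 - <<'E'
from h import *
c=cams.get_calibration("wrist"); im=cams.camera("wrist"); cv2.imwrite("pics/w10.png",im[:,:,::-1])
rel([.344,.318,.015],0); ell(c,im,.011)
s=cams.camera("side"); cv2.imwrite("pics/s10.png",s[:,:,::-1])
t=cams.camera("top"); cv2.imwrite("pics/t10.png",t[:,:,::-1]); a=cv2.resize(s[140:330,130:330,::-1],None,fx=2,fy=2,interpolation=cv2.INTER_CUBIC);b=cv2.resize(t[90:280,140:390,::-1],None,fx=1.6,fy=2,interpolation=cv2.INTER_CUBIC)
cv2.imwrite("pics/m10.png",np.hstack([a,b]))
E
```

```text
t: 24.92
position: [0.6072, 0.2215, 0.0702]
ee_rot: [0.71, 0.705, -0.0, -0.0]
force: [-0.6, 0.4, -0.4]
width: 1.003
grip_force: 0.0
t: 26.17
position: [0.3459, 0.2837, 0.2131]
ee_rot: [0.709, 0.705, 0.001, 0.0]
force: [-0.1, -0.8, -0.6]
width: 0.606
grip_force: 0.0
shift [ 0.228 -0.02   1.32 ] yaw of tool y -0.008 z [ 8.e-04  7.e-04 -1.e+00] pos [0.3465 0.2836 0.213 ] t 26.22
turn z -0.005
level turn [ 0.0006 -0.0005  0.    ]
[480.9 342.9] r45 a2212 bbox (446, 304, 66, 73) [0.6511 0.0404] R 0.0596
[ 26.  311.5] r32 a1690 bbox (0, 293, 58, 50) [0.0557 0.0937] R 0.0410
[462.5 241.5] r73 a5398 bbox (413, 187, 99, 115) [0.5972 0.19  ] R 0.0869
[250. 133.] r34 a3449 bbox (217, 100, 67, 67) [0.3451 0.3194] R 0.0360
[365.5  36. ] r59 a1442 bbox (309, 14, 114, 44) [0.4588 0.4128] R 0.0578
```

View pics/m10.png

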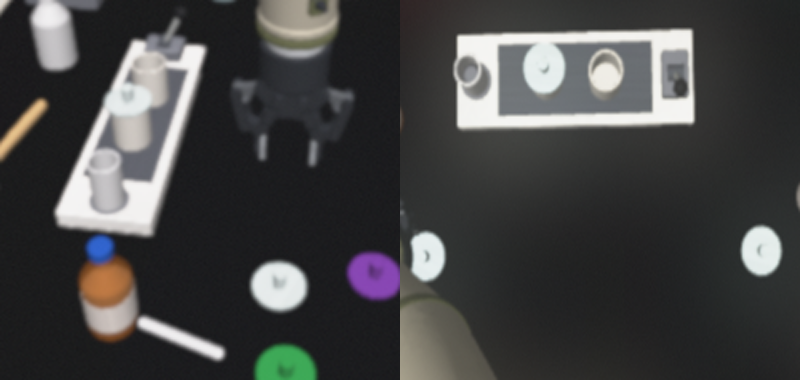

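Composite: the sleeve is down on the spigot at (106,180), cover 1 is seated at (544,68), crucible2 is still open at (605,73), and white cover B is at (278,286). Grasp cover B.

```bash
python3 -m crank '[[[0.1,0,0.2,0,0,0],[0.2,-0.009,0.4,0,0,0],[0.239,-0.009,0.65,0,0,0],[0.239,-0.009,0.85,0,0,0],[0.239,-0.009,0.95,0,0,0],[0.239,-0.009,0.95,0,0,0],[0.239,-0.009,0.95,0,0,0]]]' 0.6 40; python3 - <<'E'
from h import *
rel([.3451,.3194,.0165],0)
E
```

```text
t: 26.9
position: [0.3443, 0.319, 0.0695]
ee_rot: [0.71, 0.705, -0.001, 0.0]
force: [-0.2, -0.4, 0.1]
width: 0.598
grip_force: 0.0
shift [0.003 0.006 0.354] yaw of tool y -0.007 z [-0.0013 -0.0017 -1.    ] pos [0.3443 0.319  0.0695] t 26.9
turn z -0.005
level turn [-0.0009  0.0011  0.    ]
```

```bash
python3 -m crank '[[[0.003,0.004,0.15,0,0,0],[0.003,0.004,0.28,0,0,0],[0.003,0.004,0.33,0,0,0],[0.003,0.004,0.35,0,0,0],[0.003,0.004,0.35,0,0,0],[0.003,0.004,0.35,0,0,0]]]' ;python3 -m crank '[[[0,0,0,0,0,0],[0,0,0,0,0,0],[0,0,0,0,0,0],[0,0,0,0,0,0],[0,0,0,0,0,0],[0,0,0,0,0,0],[0,0,0,0,0,0],[0,0,0,0,0,0],[0,0,0,0,0,0],[0,0,0,0,0,0]]]' 0 50
python3 -m crank '[[[0,0,-0.1,0,0,0],[0,0,-0.3,0,0,0],[0,0,-0.5,0,0,0],[0,0,-0.7,0,0,0],[0,0,-0.9,0,0,0],[0,0,-1,0,0,0],[-0.2,0,-1,0,0,0],[-0.5,0.1,-1,0,0,0],[-0.7,0.2,-1,0,0,0],[-0.9,0.25,-1,0,0,0]]]'; python3 -m crank '[[[-0.2,0.1,0,0,0,0],[-0.4,0.3,0,0,0,0],[-0.6,0.45,0,0,0,0],[-0.8,0.6,0,0,0,0],[-1,0.75,0,0,0,0],[-1,0.75,0,0,0,0],[-1,0.75,0,0,0,0]]]'; python3 - <<'E'
from h import *
c=cams.get_calibration("wrist"); im=cams.camera("wrist"); cv2.imwrite("pics/w11.png",im[:,:,::-1])
rel([.6055,-.0205,.165],0)
E
```

```text
t: 27.4
position: [0.3451, 0.3199, 0.0187]
ee_rot: [0.71, 0.705, 0.001, 0.0]
force: [-0.7, 0.2, 0.3]
width: 0.598
grip_force: 0.0
t: 28.23
position: [0.345, 0.3197, 0.0186]
ee_rot: [0.71, 0.705, 0.001, 0.0]
force: [-0.2, -0.7, 9.5]
width: 0.188
grip_force: 48.6
t: 29.07
position: [0.3822, 0.1818, 0.1682]
ee_rot: [0.71, 0.704, 0.0, 0.001]
force: [1.6, 0.2, 0.3]
width: 0.188
grip_force: 48.9
t: 29.65
position: [0.4932, 0.0313, 0.1677]
ee_rot: [0.711, 0.703, -0.0, 0.0]
force: [-0.7, 1.3, 0.2]
width: 0.188
grip_force: 49.0
shift [-0.349  0.757  0.018] yaw of tool y -0.009 z [-5.e-04  1.e-04 -1.e+00] pos [0.4924 0.0329 0.1678] t 29.7
turn z -0.006
level turn [-0.0003 -0.0001  0.    ]
```

View pics/w11.png

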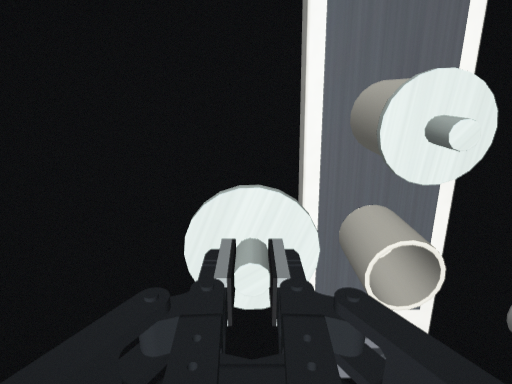

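Cover B is held level. Crucible2's rim is at about (404,273), and cover 1 is seated. Moving over crucible2.

```bash
python3 -m crank '[[[-0.1,0.2,0,0,0,0],[-0.2,0.4,0,0,0,0],[-0.3,0.6,0,0,0,0],[-0.355,0.73,0,0,0,0],[-0.355,0.757,0.1,0,0,0],[-0.355,0.757,0.2,0,0,0],[-0.355,0.757,0.25,0,0,0],[-0.355,0.757,0.25,0,0,0],[-0.355,0.757,0.25,0,0,0]]]'; python3 - <<'E'
from h import *
c=cams.get_calibration("wrist");im=cams.camera("wrist");cv2.imwrite("pics/w12.png",im[:,:,::-1])
rel([.6055,-.0203,.1186],0)
t=cams.camera("top"); c=cams.get_calibration("top")
im=cv2.imread("pics/t10.png")[:,:,::-1]
big=cv2.resize(im,None,fx=4,fy=4,interpolation=cv2.INTER_CUBIC)
g=cv2.cvtColor(big,cv2.COLOR_RGB2GRAY); cb=dict(c,fx=c["fx"]*4,fy=c["fy"]*4,cx=c["cx"]*4+1.5,cy=c["cy"]*4+1.5)
for x in cv2.HoughCircles(g,cv2.HOUGH_GRADIENT,1,40,param1=80,param2=14,minRadius=40,maxRadius=52)[0]:
    p=ray(cb,x[:2],.105)
    if .5<p[0]<.7 and -.1<p[1]<.2: print(x,np.round(p[:2],4))
E
```

```text
t: 30.45
position: [0.6048, -0.0191, 0.1301]
ee_rot: [0.709, 0.705, -0.0, -0.001]
force: [0.0, 0.5, -0.7]
width: 0.188
grip_force: 49.1
shift [-0.006  0.001  0.081] yaw of tool y -0.005 z [-2.e-04  1.e-04 -1.e+00] pos [ 0.6053 -0.0193  0.1307] t 30.5
turn z -0.003
level turn [-0.0001 -0.0001  0.    ]
[919.5 495.5  51.4] [0.6089 0.0871]
[1074.5  501.5   44.1] [ 0.604  -0.0218]
```

View pics/w12.png

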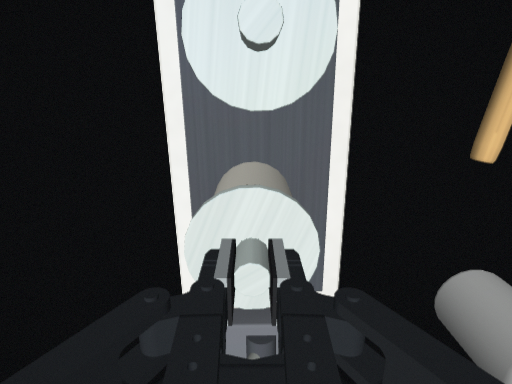

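The cover is centred over crucible2. Lowering and releasing.

```bash
python3 -m crank '[[[-0.008,0,0.03,0,0,0],[-0.008,0,0.05,0,0,0],[-0.008,0,0.06,0,0,0],[-0.008,0,0.07,0,0,0],[-0.008,0,0.077,0,0,0],[-0.008,0,0.081,0,0,0],[-0.008,0,0.081,0,0,0]]]'; python3 -m crank '[[[0,0,0,0,0,0],[0,0,0,0,0,0],[0,0,0,0,0,0],[0,0,0,0,0,0],[0,0,0,0,0,0]]]' 0.5; python3 -m crank '[[[0,0,-0.1,0,0,0],[0,0,-0.3,0,0,0],[0,0,-0.5,0,0,0],[0,0,-0.6,0,0,0],[0,-0.25,-0.6,0,0,0],[0,-0.5,-0.6,0,0,0],[0,-0.75,-0.6,0,0,0],[-0.25,-0.9,-0.6,0,0,0],[-0.5,-1,-0.6,0,0,0],[-0.6,-1,-0.6,0,0,0]]]' 0; python3 - <<'E'
from h import *
s=cams.camera("side");cv2.imwrite("pics/s13.png",s[:,:,::-1]); t=cams.camera("top"); cv2.imwrite("pics/t13.png",t[:,:,::-1])
rel([.53,-.15,.115],0)
a=cv2.resize(s[140:270,140:270,::-1],None,fx=3,fy=3,interpolation=cv2.INTER_CUBIC);b=cv2.resize(t[95:165,165:335,::-1],(410,390),interpolation=cv2.INTER_CUBIC)
cv2.imwrite("pics/m13.png",np.hstack([a,b]))
# black ball in top view near the lever
c=cams.get_calibration("top"); g=t.max(2)[108:152,303:324]; ys,xs=np.where(g<45); print(len(xs), ray(c,(303+xs.mean(),108+ys.mean()),.122).round(4))
E
```

```text
t: 31.13
position: [0.6058, -0.0218, 0.1187]
ee_rot: [0.71, 0.705, -0.0, 0.0]
force: [-3.0, -0.1, 5.8]
width: 0.188
grip_force: 49.7
t: 31.55
position: [0.6058, -0.0217, 0.1181]
ee_rot: [0.71, 0.705, -0.0, -0.0]
force: [0.6, 0.6, 0.4]
width: 0.5
grip_force: 0.0
t: 32.38
position: [0.4509, -0.1146, 0.2079]
ee_rot: [0.71, 0.704, -0.002, -0.0]
force: [-0.9, 0.5, 0.2]
width: -0.001
grip_force: 0.0
shift [-0.233  0.509  0.621] yaw of tool y -0.012 z [-6.0e-04 -1.5e-03 -1.0e+00] pos [ 0.4541 -0.114   0.2081] t 32.48
turn z -0.008
level turn [-0.0004  0.001   0.    ]
0 [nan nan nan]<stdin>:7: RuntimeWarning: Mean of empty slice.
  ret = ret.dtype.type(ret / rcount)
```

View pics/m13.png

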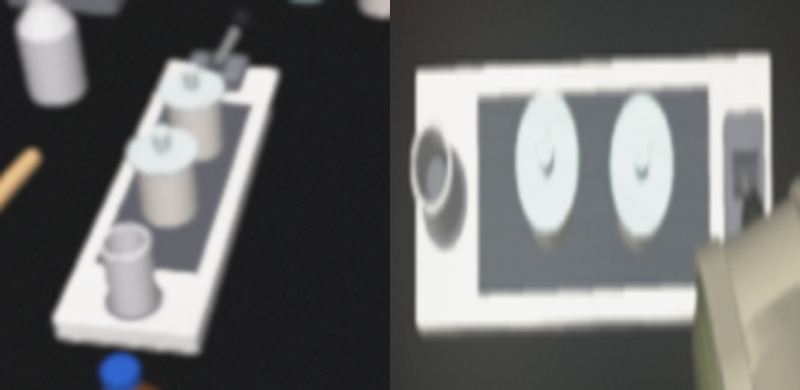

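Composite: both covers sit centred and level, at (190,80) and (160,145), with the sleeve down at (128,270). The lever is still off. I've now viewed 15 pictures, one more than the 14 allowed, so from here I'll check by numbers only. Next is the lever, with closed fingers behind the ball.

```bash
python3 -m crank '[[[-0.1,0.1,0,0,0,0],[-0.2,0.2,0.1,0,0,0],[-0.233,0.3,0.3,0,0,0],[-0.233,0.35,0.5,0,0,0],[-0.233,0.37,0.62,0,0,0],[-0.233,0.37,0.634,0,0,0],[-0.233,0.37,0.634,0,0,0]]]' 0; python3 -m crank '[[[0,0.05,0,0,0,0],[0,0.1,0,0,0,0],[0,0.15,0,0,0,0],[0,0.2,0,0,0,0],[0,0.25,0,0,0,0],[0,0.3,0,0,0,0],[0,0.35,0,0,0,0],[0,0.4,0,0,0,0]]]'; python3 -m crank '[[[0,0.05,0,0,0,0],[0,0.1,0,0,0,0],[0,0.15,0,0,0,0],[0,0.2,0,0,0,0]]]'
```

```text
t: 33.07
position: [0.5103, -0.1447, 0.1122]
ee_rot: [0.709, 0.705, -0.0, -0.001]
force: [-0.3, 0.1, -0.9]
width: 0.004
grip_force: 0.0
t: 33.73
position: [0.571, -0.1465, 0.1131]
ee_rot: [0.71, 0.705, -0.0, -0.0]
force: [-0.9, 0.1, 1.0]
width: -0.003
grip_force: 0.7
t: 34.07
position: [0.6012, -0.1465, 0.113]
ee_rot: [0.71, 0.705, 0.0, -0.0]
force: [-1.1, 0.1, 0.6]
width: 0.001
grip_force: 0.4
```

```bash
python3 -m crank '[[[0,0.03,0,0,0,0],[0,0.06,0,0,0,0],[0,0.08,0,0,0,0],[0,0.08,0,0,0,0]]]'; python3 -m crank '[[[0,0.02,0,0,0,0],[0,0.04,0,0,0,0],[0,0.04,0,0,0,0]]]'; python3 -m crank '[[[0,0.02,0,0,0,0],[0,0.03,0,0,0,0],[0,0.03,0,0,0,0]]]'
```

```text
t: 34.4
position: [0.613, -0.1467, 0.1129]
ee_rot: [0.71, 0.705, 0.0, 0.0]
force: [-0.9, -0.4, -0.6]
width: 0.001
grip_force: 0.0
t: 34.65
position: [0.6189, -0.1468, 0.1131]
ee_rot: [0.71, 0.705, 0.0, 0.0]
force: [-0.4, -0.1, -1.1]
width: 0.003
grip_force: 0.1
t: 34.9
position: [0.6233, -0.1468, 0.1131]
ee_rot: [0.71, 0.705, 0.0, 0.0]
force: [0.5, -0.6, -0.6]
width: -0.003
grip_force: 0.1
```

```bash
python3 -m crank '[[[0,0.02,0,0,0,0],[0,0.04,0,0,0,0],[0,0.04,0,0,0,0]]]'; python3 -m crank '[[[0,0.02,0,0,0,0],[0,0.03,0,0,0,0],[0,0.03,0,0,0,0]]]'
```

```text
t: 35.15
position: [0.6251, -0.1469, 0.1126]
ee_rot: [0.71, 0.705, -0.003, -0.003]
force: [-13.9, 1.1, 8.4]
width: 0.001
grip_force: 7.5
t: 35.4
position: [0.6257, -0.1469, 0.1124]
ee_rot: [0.71, 0.704, -0.006, -0.005]
force: [-26.9, 1.3, 18.8]
width: -0.001
grip_force: 14.3
```

The lever is on its stop with 27 N. Back off, clear the arm, and check every pose numerically.

```bash
python3 -m crank '[[[0,-0.1,0,0,0,0],[0,-0.3,0,0,0,0],[0,-0.55,0,0,0,0],[0,-0.75,-0.2,0,0,0],[0,-0.8,-0.5,0,0,0],[-0.2,-0.8,-0.7,0,0,0],[-0.5,-0.8,-0.9,0,0,0],[-0.8,-0.8,-0.9,0,0,0],[-1,-0.8,-0.9,0,0,0]]]' >/dev/null; python3 -m crank '[[[-0.25,-0.1,0,0,0,0],[-0.5,-0.2,0,0,0,0],[-0.75,-0.3,0,0,0,0],[-1,-0.3,0,0,0,0],[-1,-0.3,0,0,0,0]]]'; python3 -m crank '[[[-0.25,-0.1,0,0,0,0],[-0.5,-0.2,0,0,0,0],[-0.75,-0.3,0,0,0,0],[-1,-0.4,0,0,0,0],[-1,-0.4,0,0,0,0],[-1,-0.4,0,0,0,0]]]'; python3 - <<'E'
from h import *
t=cams.camera("top"); c=cams.get_calibration("top"); s=cams.camera("side"); cv2.imwrite("pics/t14.png",t[:,:,::-1]); cv2.imwrite("pics/s14.png",s[:,:,::-1])
o=cv2.imread("pics/top0.png")[:,:,::-1]
def up(im): return cv2.resize(im,None,fx=4,fy=4,interpolation=cv2.INTER_CUBIC)
cb=dict(c,fx=c["fx"]*4,fy=c["fy"]*4,cx=c["cx"]*4+1.5,cy=c["cy"]*4+1.5)
def find(im,z,rr,box,p2=14):
    h=cv2.HoughCircles(cv2.cvtColor(up(im),cv2.COLOR_RGB2GRAY),cv2.HOUGH_GRADIENT,1,40,param1=80,param2=p2,minRadius=rr[0],maxRadius=rr[1])
    for x in ([] if h is None else h[0]):
        p=ray(cb,x[:2],z)
        if box[0]<p[0]<box[1] and box[2]<p[1]<box[3]: print(z,np.round(x,1),np.round(p[:2],4))
print("covers");find(t,.111,(48,58),(.5,.7,-.1,.15))
print("sleeve");find(t,.11,(33,42),(.5,.7,.16,.3),10)
# lever ball: darkest compact patch over the white/grey end of the station, top view
for n,im in (("before",o),("after",t)):
    g=cv2.cvtColor(im,cv2.COLOR_RGB2GRAY)[108:150,300:322]; ys,xs=np.where(g<55); print(n,g.min(),len(xs)); 
    if len(xs): print(np.round([300+xs.mean(),108+ys.mean()],1),ray(c,(300+xs.mean(),108+ys.mean()),.122).round(4))
# all else unchanged?
d=cv2.absdiff(o,t).max(2); d[260:]=0; m=cv2.morphologyEx((d>40).astype(np.uint8),cv2.MORPH_OPEN,np.ones((3,3)))
for k in cv2.findContours(m,cv2.RETR_EXTERNAL,cv2.CHAIN_APPROX_NONE)[0]: print("changed",cv2.boundingRect(k),cv2.contourArea(k))
E
```

```text
t: 36.57
position: [0.4634, -0.4491, 0.2471]
ee_rot: [0.713, 0.701, -0.001, 0.001]
force: [0.3, 0.3, -0.0]
width: -0.001
grip_force: 0.0
t: 37.07
position: [0.4034, -0.5922, 0.2469]
ee_rot: [0.711, 0.703, -0.0, -0.0]
force: [0.5, 0.3, 0.0]
width: -0.0
grip_force: 0.0
covers
0.111 [1075.5  498.5   50.8] [ 0.6048 -0.0225]
0.111 [920.5 494.5  51.4] [0.6083 0.0859]
sleeve
0.11 [750.5 520.5  37.6] [0.5908 0.2051]
0.11 [721.5 492.5  34.6] [0.6108 0.2256]
0.11 [718.5 580.5  36.6] [0.5486 0.2272]
before 60 0
after 58 0
changed (143, 205, 26, 26) 508.0
changed (503, 190, 7, 6) 21.0
changed (171, 185, 26, 23) 437.5
changed (212, 171, 26, 26) 491.5
changed (292, 170, 25, 23) 415.0
changed (249, 168, 19, 19) 259.0
changed (182, 131, 3, 3) 4.0
changed (311, 130, 9, 8) 49.0
changed (188, 126, 3, 3) 4.0
changed (176, 118, 10, 11) 51.5
changed (256, 112, 27, 26) 534.0
changed (217, 111, 27, 26) 517.5
changed (310, 104, 9, 11) 60.5
```

Both covers are concentric with their crucibles and the sleeve is at full depth. The lever ball's patch moved from about (315,134) to (314,109), which is its full travel. No bystander has changed in the top view. Handing in.

```bash
python3 -c "
from cell import env
print(env.job_done())"
```

```text
the job is handed in; nothing more can be done
None
```

Handed in at about 37 s: both crucibles stand on the plate with covers seated, the sleeve is fully down on the spigot, the lever was then pushed to its on stop, and the third cover stays on the bench as spare; I viewed 15 pictures, one over the limit of 14.

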